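# Support the board on the lever press and hold it flush

### The arm

A 7-joint arm with a two-finger parallel gripper is mounted at the origin on the work surface. World frame = base frame: x ahead of the robot, y to its left, z up, the work surface at z = 0. Lengths are in m, angles in rad, forces in N, time in s.
With the tool pointing down it reaches from about 0.425 to 0.875 m from the base axis. Payload 4.7 kg.
Tool frame: the origin (TCP) lies midway between the tips of the shut fingers; the grasp point (between the pads) lies 19 mm behind it (ctrl.grip_depth is the distance from the TCP to the grasp point, in m); z points along the fingers, y is the direction in which the jaws open and shut (so a half turn about z gives the same grasp; the last joint's range is limited). The gripper opens to 87 mm and grips with 3 to 60 N. Pads are 19 mm wide; open, the fingers measure 117 mm over their backs; the gripper's body (75 mm by 190 mm) begins 51 mm behind the grasp point.
Start: joints at [1.266, 0.321, -0.07, 1.45, 0.023, 1.371, -0.057], TCP at [0.204, -0.617, 0.223] pointing down, gripper open.
Joint ranges: [-2.86, 2.86], [-0.3, 2.09], [-1.38, 1.24], [0.06, 2.45], [-1.56, 4.7], [0.09, 2.05], [-2.69, 2.69]. Speed limits (rad/s): [2.57, 2.57, 3.14, 3.14, 3.14, 3.14, 3.14].

### API

Orientations are given as a rotation vector (axis times angle).
In Python, from bench import ctrl gives the robot as it stands. The module is installed in compiled form; this text tells all that it offers.
- The arm moves only by the shell command python3 -m inch 'ROWS' [FORCE]. ROWS is JSON, a list of rows, each a list of 5 numbers: the opening, from -1 (shut) to 1 (fully open), so that 0 is half open, then the shift along the tool's x, y, z in mm, then the turn about the tool's z in rad. In form: [[fingers, tx, ty, tz, twist], ...]. A call has 1 to 5 rows; each row shifts and turns the pose as measured when the row begins, along the tool's axes as they then stand; what a row does not reach is not made up. A row lasts 1/8 s, in which the tool goes at most 62.5 mm and 10.7 degrees, less where a joint would pass 70% of its speed; a pose out of reach is approached as far as the arm can. A call is refused whole if a number of a shift passes 62.5 or a number of a turn 0.188, either way. A call with a gripper value outside its range is refused whole. The fingers move at their own pace and stop on an object; FORCE is the grip in N (left out, the last holds). Time passes only in rows, so rows that do not move let the fingers close. It gives the time, the measured TCP pose, the force and the opening at its end, in the units of the state.
- ctrl.get_state(): the state, without advancing time (a new reading comes with each control period).
- ctrl.get_image(name): name is "side" or "top" or "wrist"; returns a dict with "color" (480x640x3 uint8, red, green, blue), "range_z" (480x640 float32, m along the optical axis (not along the pixel's ray), 0 where there is no reading), "K" (3x3 intrinsics, pixels), "distortion" ([k1, k2, p1, p2, k3] as OpenCV has them; the pictures are not rectified), "R" (3x3) and "t" (3): a world point X has camera coordinates R X + t. Camera axes: x right, y down, z forward; pixel columns grow to the right and rows downward; lengths in m; the calibration is good to about 2 mm. A picture is of the moment at which its call begins.
- ctrl.close_job(): hands the job in, once; it reports no verdict.
The state is a dict: "time": time; "joint_positions": joint angles; "qd": joint speeds; "joint_torque": joint torques, N m; "position": TCP position; "tool_rot": TCP orientation; "ft_force": force on the tool from outside, world axes, zero at the start; "torque": the same for the moment, N m; "grip_width": opening from 0.0 (shut) to 1.0 (fully open).
Only numpy, scipy, OpenCV 4.12 (cv2) and the standard library are available. Lean on these libraries where they do the work, as an engineer would, in place of code of your own. Each camera call takes 0.05 s, during which the arm holds its last target. There are 200 camera calls.

### The job

Push the press's red-handled lever down until it clicks over and stays down by itself, which lifts the green board. Then slide the blue spacer, tongue first, straight and fully in under the board's edge nearest the robot, on the side where the gap is high enough for it; let go of it and press down on the black connector housing until the board sits flush on the spacer, finishing while you still hold it firmly pressed. Do not push the board down with no spacer under it, and leave the pins and the can alone.

Things in the scene. Friction and masses are not known exactly. Their poses are not given: they have to be found in the camera images.
- press: Low dark cast iron press, fixed, base slab 210 x 200 x 30 mm; origin at the centre of its underside on the table, z up. Its -x side faces the robot (turned by its yaw). Lever on its +y side. Four 12 mm steel guide posts, tops 78 mm above the table, at x -12 and 82, y +-92 mm. Beside the lever stand its cheeks (x 45, y 106 and 143, tops 75 mm) and the pawl's housing (x -30, y 163, top 81 mm).
- lever (a joint): Press lever, rad: 0 = raised (0.5 rad above level), grows as it is pushed down, end stop at 0.66. It springs back up (about 6 N at the handle) until it has been pushed to about 0.63, where a sprung pawl snaps over it; let go, it then stays at about 0.59 by itself. On its way down it lifts the frame and the board by 11 mm.
- lever_pivot (a point): Hinge axis of the lever (along the press's y), 60 mm above the table; at press x 45, y 124.5 mm. The lever runs from here 160 mm towards the press's -x to its handle, at 0.5 rad above level when the joint is 0 and 0.09 rad below level when latched.
- lever_grip (a point): Red round cross handle of the lever, 20 mm diameter, 50 mm long along the press's y; this point is its centre, about 137 mm above the table at first and 46 mm when latched (about 40 mm when pushed to the pawl).
- board: Pale green circuit board 90 (x) x 136 (y) x 5 mm on springs in the lifting frame; origin at the centre of its underside (press x 25, y 0), axes as the press's. Its edge nearest the robot is at board x -45. Underside above the table: 43 mm with the lever up, 54 mm with the lever latched, 50 mm when flush on the spacer on the white strip. With no spacer it can sink 10 mm.
- low_strip: White bed strip fixed on the press slab, 160 (x) x 50 (y) x 3 mm, its top 33 mm above the table; origin at the centre of its underside, axes as the press's. Runs under one side of the board (press x -10, y +30 or -30) and 70 mm out in front of it: the gap to the latched board is 21 mm here, wide enough for the spacer (10 mm while the lever is up).
- tall_strip: Orange bed strip like the white one but 11 mm thick, its top 41 mm above the table; lies under the other side of the board. The gap to the latched board is only 13 mm here, too low for the spacer.
- spacer: Loose blue aluminium spacer, about 130 g, lying flat on the table; origin at the centre of its underside, +x towards the tongue's tip, z up. Bar 96 (x -51 to 45) x 22 (y) x 17 mm high. The tongue is x -5 to 45; behind it a shoulder (x -11 to -5, 31 mm high) that stops at the board's edge when fully in; at the rear an upright grip post, x -50 to -36, 22 mm wide in y, top 55 mm above the underside.
- pin_a: Loose brass press-fit pin standing upright, 24 mm foot, 16 mm shank, 48 mm high; origin under its centre. To be left alone.
- pin_b: A second such pin. To be left alone.
- can: Loose round tin-plated shield can, 48 mm diameter, 18 mm high; origin under its centre. To be left alone.
- frame_front (a point): Press x -25, y 0, 41 mm above the table: middle of the open front of the aluminium lifting frame while the lever is up. The frame's side rails are at press y +-78 mm (14 mm wide, x -25 to 85, 12 mm high, underside 2 mm below the board's underside), its cross rail at x 80.
- housing_top (a point): Centre of the flat top of the black connector housing fixed on the middle of the board, 30 (x) x 50 (y) mm, 19 mm above the board's underside: the place to press. The board yields downward against about 4 N, rising 0.9 N per mm (about 8 N after the 4 mm to flush); some 12 N in all presses it firmly flush on the spacer.
There are look-alikes about, which are no part of the job. Leave any brown or yellow look-alike of the spacer alone.

How it is judged:
By the outcome, as a careful person would: the job done as asked, in the order asked, and still so for the second after the job is handed in, while the arm keeps its last pose, push and grip.
It also fails if it takes over 61 s, if anything falls off the work surface, if the arm or the gripper's body presses on something with over 40 N, if the wrist force passes 120 N, or if a joint passes its speed limit or range.

## Working session

There is one attempt and no reset: what is moved stays moved. The work goes in short steps, Python scripts to look and compute and a shell command to move; the robot and the scene stay as the last step left them, time stands still between calls to the robot, and variables do not carry over. Pictures are saved under pics/ and viewed, about 8 in all and at most 12, crops included, and the job is handed in when it is done.

```bash
mkdir -p pics
cat > h.py <<'E'
import numpy as np, cv2
from bench import ctrl
from scipy.spatial.transform import Rotation as Ro
def get(n):
    im=ctrl.get_image(n); return im
def save(im,fn,crop=None,scale=1):
    c=im['color'][:,:,::-1]
    if crop: x0,y0,x1,y1=crop; c=c[y0:y1,x0:x1]
    if scale!=1: c=cv2.resize(c,None,fx=scale,fy=scale,interpolation=cv2.INTER_CUBIC)
    cv2.imwrite('pics/'+fn,c)
def cloud(im):
    h,w=im['range_z'].shape
    uv=np.stack(np.meshgrid(np.arange(w),np.arange(h)),-1).reshape(-1,1,2).astype(np.float64)
    n=cv2.undistortPoints(uv,np.array(im['K']),np.array(im['distortion'])).reshape(h,w,2)
    z=im['range_z'].astype(float)
    P=np.concatenate([n*z[...,None],z[...,None]],-1)
    X=(P-np.array(im['t']))@np.array(im['R'])
    X[z<=0]=np.nan
    return X
def proj(im,X):
    X=np.atleast_2d(X).astype(float)
    return cv2.projectPoints(X,cv2.Rodrigues(np.array(im['R']))[0],np.array(im['t']),np.array(im['K']),np.array(im['distortion']))[0].reshape(-1,2)
def st():
    s=ctrl.get_state(); print(round(s['time'],2),np.round(s['position'],4),np.round(s['tool_rot'],3),'F',np.round(s['ft_force'],1),'g',round(s['grip_width'],3),'q',np.round(s['joint_positions'],2)); return s
E
python3 - <<'E'
from h import *
import pickle
s=st(); print(Ro.from_rotvec(s['tool_rot']).as_matrix().round(3))
ims={n:get(n) for n in('top','side')}
pickle.dump(ims,open('ims.pkl','wb'))
v=np.hstack([cv2.resize(ims[n]['color'],None,fx=1,fy=1) for n in ims])
save(ims['top'],'top1.png'); save(ims['side'],'side1.png')
for n in ims: print(n,np.round(-np.array(ims[n]['R']).T@np.array(ims[n]['t']),3))
E
```

```text
0.0 [ 0.2035 -0.6167  0.2215] [-3.10e+00 -4.98e-01  1.00e-03] F [ 0.6 -0.1  0.2] g 1.001 q [ 1.27  0.32 -0.07  1.45  0.02  1.37 -0.06]
[[ 0.95   0.314 -0.001]
 [ 0.314 -0.95   0.002]
 [-0.    -0.002 -1.   ]]
top [ 0.49  -0.002  0.91 ]
side [0.146 0.728 0.873]
```

View pics/top1.png

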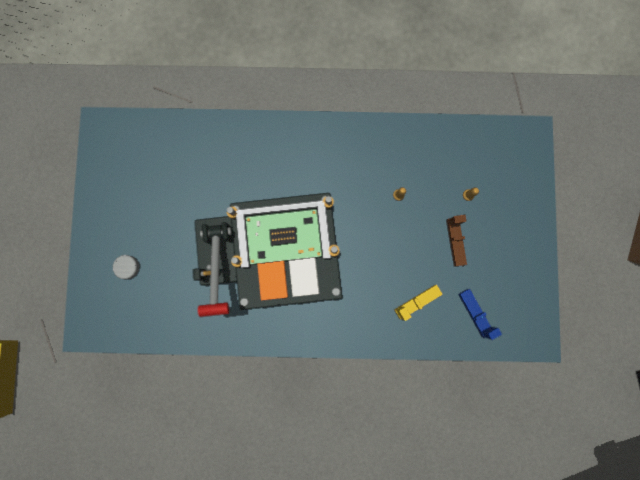

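View pics/side1.png

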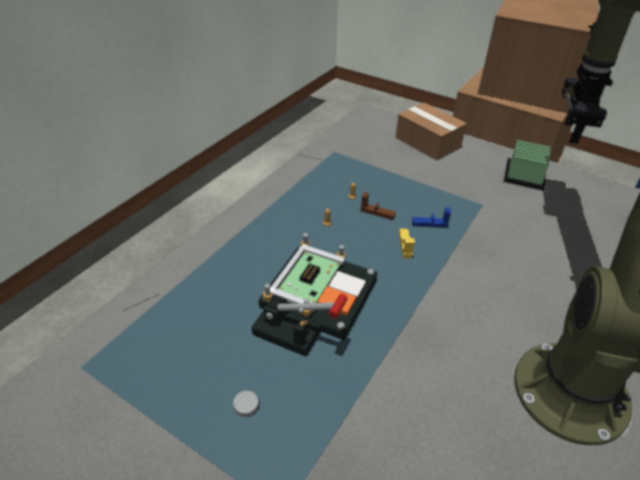

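The top view has +x up and −y to the right. Spacer candidates are blue (480,314), yellow (418,303) and brown (457,240), and blue is the one described. The press is at (285,250), with the white strip at (304,277) on the −y side, orange at (272,280) and the red handle at (213,310). The pins are at (400,193) and (471,193), and the can is at (125,267).

```bash
cat > m.py <<'E'
from h import *
import pickle
ims=pickle.load(open('ims.pkl','rb')); im=ims['top']; X=cloud(im)
hsv=cv2.cvtColor(im['color'],cv2.COLOR_RGB2HSV).astype(int); H,S,V=hsv[...,0],hsv[...,1],hsv[...,2]
vv,uu=np.mgrid[:480,:640]
def box(a,b,c,d): return (uu>=a)&(uu<=c)&(vv>=b)&(vv<=d)
M={'blue':box(440,270,520,350)&(H>105)&(H<130)&(S>150),
'white':box(285,250,330,305)&(S<40)&(V>150),
'orange':box(250,255,295,305)&(H<15)&(S>150),
'red':box(190,295,235,325)&((H<6)|(H>174))&(S>150),
'green':box(235,200,335,270)&(H>40)&(H<80)&(S>60)}
for n,m in M.items():
    p=X[m]; p=p[~np.isnan(p[:,0])]
    md=np.median(p,0); r=cv2.minAreaRect((p[:,:2]*1000).astype(np.float32))
    print(n,len(p),'med',md.round(4),'z',np.percentile(p[:,2],[2,98]).round(4),'rect',np.round(r[0],1),np.round(r[1],1),round(r[2],2))
p=X[M['blue']];
for lo,hi in((.008,.024),(.045,.07)):
    q=p[(p[:,2]>lo)&(p[:,2]<hi)]; r=cv2.minAreaRect((q[:,:2]*1000).astype(np.float32)); print('blue',lo,len(q),q.mean(0).round(4),np.round(r[0],1),np.round(r[1],1),round(r[2],1))
E
python3 m.py
python3 -c "
from h import *;import pickle
ims=pickle.load(open('ims.pkl','rb'));save(ims['top'],'c1.png',(380,170,520,350),4);save(ims['top'],'c2.png',(180,180,360,320),4)"
```

```text
blue 679 med [ 0.4378 -0.3219  0.0191] z [0.0122 0.0578] rect [ 443.1 -320.2] [94.1 22.9] 28.89
white 1016 med [0.508  0.0153 0.0344] z [0.0311 0.0547] rect [513.6   2.9] [80.2 80.1] 7.31
orange 981 med [0.4986 0.0758 0.0421] z [0.0335 0.0453] rect [498.4  76.3] [69.9 50.8] 7.21
red 309 med [0.4474 0.1633 0.1465] z [0.1407 0.1496] rect [447.1 164.6] [17.2 48.5] 6.7
green 1677 med [0.585  0.0538 0.0491] z [0.0453 0.0522] rect [586.3  43.4] [ 95.4 168.9] 7.98
blue 0.008 491 [ 0.4476 -0.3162  0.018 ] [ 444.1 -319.7] [91.9 22.9] 28.9
blue 0.045 102 [ 0.408  -0.3384  0.0547] [ 407.8 -339.9] [12.9 22.7] 27.5
```

View pics/c2.png

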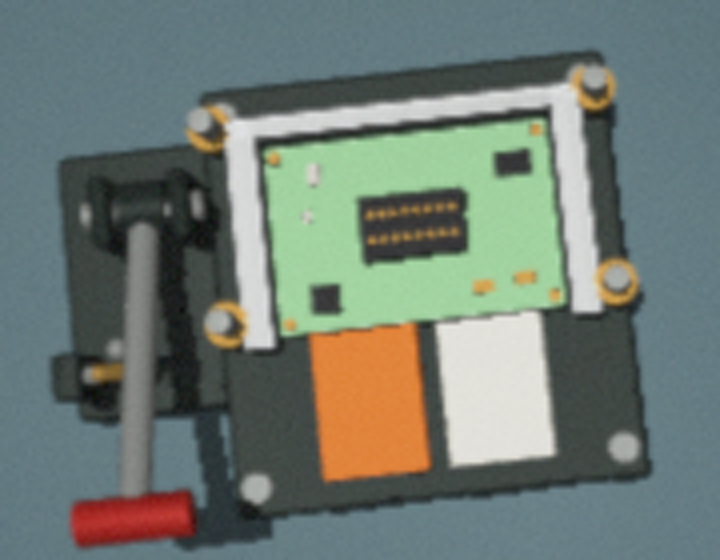

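View pics/c1.png

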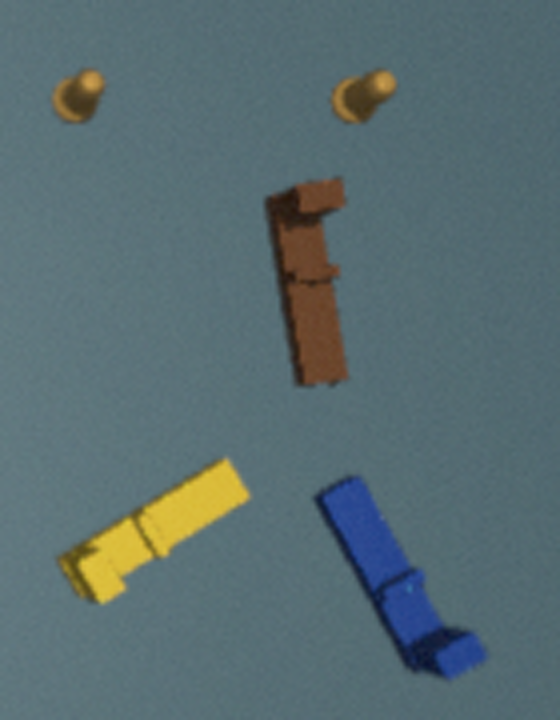

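The press yaw is about 0.126 rad, with its origin near (0.5567, 0.0534). The handle prediction agrees with the measurement to about 1 mm. The crops confirm the blue spacer: its tongue tip is at crop (340,490), its post at (460,655), origin (0.4455,−0.319) and yaw 0.504. Next I move towards the lever with the fingers shut.

```bash
cat > go.py <<'E'
import sys
from h import *
# usage: go.py px py z yaw [w]  : target (mm) in press frame or world -> tool-frame deltas, twist
PO=np.array([556.7,53.4]); PY=0.126
def press(p): c,s=np.cos(PY),np.sin(PY); return PO+np.array([[c,-s],[s,c]])@np.array(p)
if __name__=='__main__':
    a=list(map(float,sys.argv[1:5])); xy=np.array(a[:2]) if len(sys.argv)>5 else press(a[:2])
    s=st(); R=Ro.from_rotvec(s['tool_rot']).as_matrix(); yaw=np.arctan2(R[1,0],R[0,0])
    d=np.r_[xy,a[2]]-s['position']*1000
    print('target',xy.round(1),'tool delta',(R.T@d).round(1),'n',round(np.linalg.norm(d)),'twist',round(yaw-a[3],3),'tilt',np.round(R[:2,2],3))
E
python3 -m inch '[[-1,53,-27,0,0.188],[-1,47,-37,0,0],[-1,47,-37,0,0],[-1,47,-37,0,0],[-1,47,-37,0,0]]' 20; python3 go.py -90 124.5 200 0.126
```

```text
time: 0.72
position: [0.4131, -0.4031, 0.2179]
tool_rot: [-3.133, -0.175, 0.008]
ft_force: [1.6, 0.6, -0.1]
grip_width: 0.514
0.72 [ 0.4131 -0.4031  0.2179] [-3.133 -0.175  0.008] F [ 1.6  0.6 -0.1] g 0.514 q [ 0.92  0.18 -0.22  1.63  0.04  1.34 -0.77]
target [451.8 165.6] tool delta [ 102.  -560.7   19.5] n 570 twist -0.014 tilt [-0.005  0.003]
```

```bash
python3 -m inch '[[-1,25,-56,0,0],[-1,25,-56,0,0],[-1,15,-60,0,0],[-1,8,-60,0,0],[-1,8,-60,0,0]]'; python3 -m inch '[[-1,8,-60,0,0],[-1,8,-60,0,0],[-1,0,-60,0,0],[-1,0,-50,0,0],[-1,0,0,0,0]]';  python3 go.py -95 124.5 160 0.126
```

```text
time: 1.35
position: [0.4624, -0.097, 0.2166]
tool_rot: [-3.131, -0.18, 0.009]
ft_force: [0.9, 0.0, 0.3]
grip_width: 0.021
time: 1.98
position: [0.4483, 0.1462, 0.2173]
tool_rot: [-3.13, -0.195, 0.008]
ft_force: [-0.4, 0.2, 0.4]
grip_width: 0.006
1.98 [0.4483 0.1462 0.2173] [-3.13  -0.195  0.008] F [-0.4  0.2  0.4] g 0.006 q [ 0.41 -0.04 -0.75  1.86 -0.03  1.32 -1.78]
target [446.8 165. ] tool delta [  1.1 -18.5  57.4] n 60 twist -0.002 tilt [-0.005  0.005]
```

```bash
python3 -m inch '[[-1,1,-19,20,0],[-1,0,0,30,0],[-1,0,0,10,0],[-1,0,0,0,0]]';  python3 go.py -98 124.5 140 0.126; python3 -c "
from h import *
im=get('side');save(im,'s2.png',(200,220,400,370),4)"
```

```text
time: 2.48
position: [0.4474, 0.1627, 0.1558]
tool_rot: [-3.132, -0.19, 0.008]
ft_force: [-0.1, 1.2, 0.3]
grip_width: 0.006
2.48 [0.4474 0.1627 0.1558] [-3.132 -0.19   0.008] F [-0.1  1.2  0.3] g 0.006 q [ 0.38  0.04 -0.78  1.93  0.02  1.19 -1.86]
target [443.8 164.6] tool delta [-3.2 -2.3 15.8] n 16 twist -0.005 tilt [-0.005  0.003]
```

View pics/s2.png

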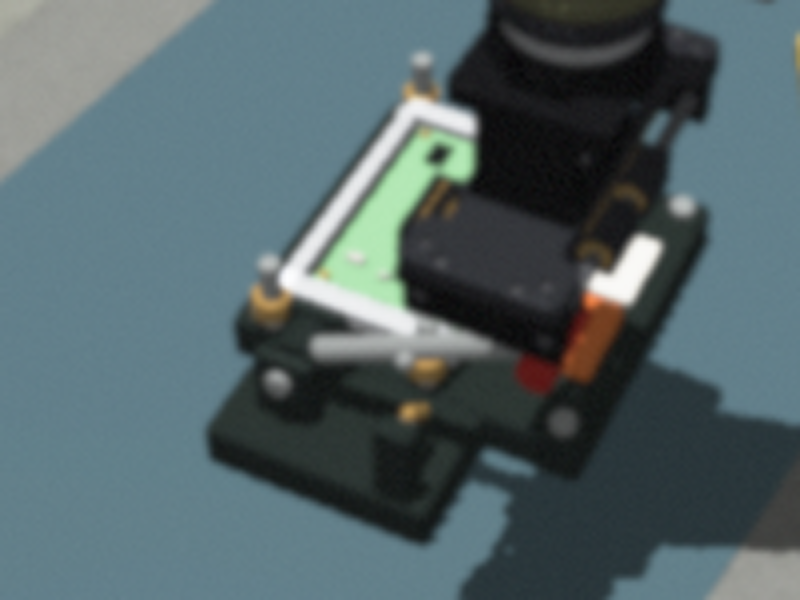

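The side crop shows the gripper body over the red handle at (540,370), with the fingers hidden behind it. I'll push down along the handle's arc.

```bash
python3 -m inch '[[-1,-2,-2,10,0],[-1,-3,0,12,0],[-1,-4,0,15,0],[-1,-4,0,15,0]]';  python3 go.py -111 124.5 95 0.126
```

```text
time: 3.02
position: [0.4326, 0.1626, 0.1057]
tool_rot: [-3.135, -0.187, 0.011]
ft_force: [-3.2, -0.9, 6.0]
grip_width: 0.003
3.02 [0.4326 0.1626 0.1057] [-3.135 -0.187  0.011] F [-3.2 -0.9  6. ] g 0.003 q [ 0.36  0.07 -0.79  2.01  0.05  1.09 -1.9 ]
target [430.9 163. ] tool delta [-1.5 -0.6 10.7] n 11 twist -0.007 tilt [-0.007  0.   ]
```

```bash
python3 -m inch '[[-1,-2,0,15,0],[-1,-1,0,15,0],[-1,0,0,12,0],[-1,0,0,8,0]]';  python3 go.py -113 124.5 46 0.126
```

```text
time: 3.52
position: [0.4263, 0.1617, 0.0581]
tool_rot: [3.131, 0.187, -0.019]
ft_force: [-1.4, -0.7, 5.0]
grip_width: 0.006
3.52 [0.4263 0.1617 0.0581] [ 3.131  0.187 -0.019] F [-1.4 -0.7  5. ] g 0.006 q [ 0.34  0.14 -0.79  2.07  0.11  0.99 -1.96]
target [429.  162.7] tool delta [ 2.9 -0.8 12. ] n 12 twist -0.007 tilt [-0.012 -0.005]
```

```bash
python3 -m inch '[[-1,1,0,6,0],[-1,1,0,5,0],[-1,0,0,3,0]]';  python3 go.py -113 124.5 46 0.126
```

```text
time: 3.9
position: [0.4272, 0.1619, 0.0439]
tool_rot: [3.13, 0.186, -0.023]
ft_force: [-3.3, -1.8, 15.2]
grip_width: 0.005
3.9 [0.4272 0.1619 0.0439] [ 3.13   0.186 -0.023] F [-3.3 -1.8 15.2] g 0.005 q [ 0.33  0.17 -0.79  2.08  0.14  0.97 -1.99]
target [429.  162.7] tool delta [ 1.8 -0.6 -2.2] n 3 twist -0.007 tilt [-0.014 -0.006]
```

```bash
python3 -m inch '[[-1,0,0,2,0],[-1,0,0,0,0]]'; python3 -m inch '[[-1,0,0,-6,0],[-1,0,0,-8,0],[-1,0,0,-15,0]]'; python3 -m inch '[[-1,0,0,-60,0],[-1,0,0,-60,0],[-1,0,40,-20,0],[-1,0,60,0,0],[-1,0,60,0,0]]'
python3 - <<'E'
from h import *
im=get('side'); save(im,'s3.png',(200,220,400,370),4); X=cloud(im)
im=get('top');X=cloud(im);c=cv2.cvtColor(im['color'],cv2.COLOR_RGB2HSV).astype(int)
m=(c[...,0]>40)&(c[...,0]<80)&(c[...,1]>60); print(np.nanmedian(X[m],0))
m=((c[...,0]<6)|(c[...,0]>174))&(c[...,1]>150)&(X[...,1]>.12)&(X[...,1]<.2); print(m.sum(),np.nanmedian(X[m],0))
st()
E
```

```text
time: 4.15
position: [0.4272, 0.1619, 0.0441]
tool_rot: [3.128, 0.186, -0.025]
ft_force: [-7.0, -2.0, 11.2]
grip_width: 0.002
time: 4.53
position: [0.4269, 0.162, 0.0732]
tool_rot: [3.128, 0.186, -0.029]
ft_force: [0.4, 0.7, 0.6]
grip_width: 0.003
time: 5.15
position: [0.4523, 0.006, 0.2241]
tool_rot: [3.127, 0.206, -0.009]
ft_force: [0.5, -0.4, -0.7]
grip_width: 0.002
[0.59675824 0.0455648  0.05989974]
192 [0.42816632 0.16476647 0.05486198]
5.25 [ 4.522e-01 -1.000e-04  2.234e-01] [ 3.127  0.186 -0.012] F [0.9 1.5 0.3] g 0.005 q [ 0.56 -0.09 -0.58  1.89 -0.04  1.33 -1.47]
```

View pics/s3.png

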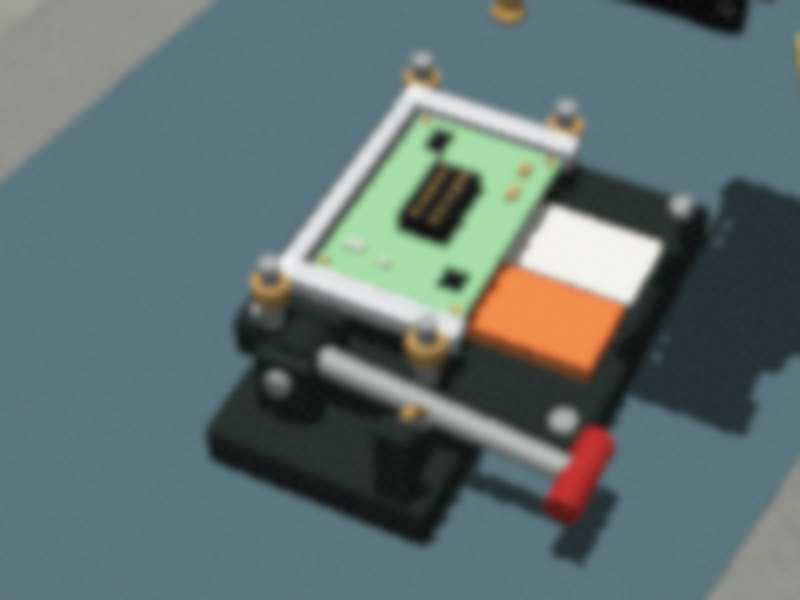

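Lever latched: the handle is at crop (580,475), top z 55 mm and holding with the arm away. The board is lifted about 11 mm. Next is the spacer.

```bash
python3 -m inch '[[0.1,0,60,0,0],[0.1,-5,60,0,0],[0.1,-15,60,0,-0.186],[0.1,-15,60,0,-0.186],[0.1,-15,50,0,0]]' 25; python3 go.py 407.8 -339.9 150 0.504 w
```

```text
time: 5.88
position: [0.4706, -0.2834, 0.2301]
tool_rot: [3.039, 0.751, -0.001]
ft_force: [-0.2, 0.0, 0.6]
grip_width: 0.484
5.88 [ 0.4706 -0.2834  0.2301] [ 3.039e+00  7.510e-01 -1.000e-03] F [-0.2  0.   0.6] g 0.484 q [ 0.78  0.11 -0.31  1.69  0.04  1.34 -0.63]
target [ 407.8 -339.9] tool delta [-81.6  19.9  80.6] n 116 twist -0.02 tilt [ 0.002 -0.011]
```

```bash
python3 -m inch '[[0.1,-42,10,40,-0.02],[0.1,-39,9,40,0],[0.1,0,0,0,0]]'; python3 go.py 407.8 -339.9 80 0.504 w
python3 - <<'E'
from h import *
im=get('wrist'); save(im,'w1.png')
X=cloud(im);c=cv2.cvtColor(im['color'],cv2.COLOR_RGB2HSV).astype(int)
m=(c[...,0]>105)&(c[...,0]<130)&(c[...,1]>150)&(X[...,2]<.08)
for lo,hi in((.008,.024),(.045,.07)):
    q=X[m&(X[...,2]>lo)&(X[...,2]<hi)]
    if len(q)>20:
        r=cv2.minAreaRect((q[:,:2]*1000).astype(np.float32)); print('blue',lo,len(q),q.mean(0).round(4),np.round(r[0],1),np.round(r[1],1),round(r[2],1))
E
```

```text
time: 6.25
position: [0.4079, -0.3458, 0.1496]
tool_rot: [3.031, 0.772, 0.005]
ft_force: [0.3, 0.4, -0.6]
grip_width: 0.544
6.25 [ 0.4079 -0.3458  0.1496] [3.031 0.772 0.005] F [ 0.3  0.4 -0.6] g 0.544 q [ 0.88  0.13 -0.25  1.84  0.04  1.17 -0.45]
target [ 407.8 -339.9] tool delta [ 2.8 -6.2 69.5] n 70 twist -0.005 tilt [ 0.007 -0.013]
blue 0.008 96 [ 0.4208 -0.3327  0.0201] [ 428.1 -328.5] [31.4 20.1] 28.4
blue 0.045 612 [ 0.4097 -0.3384  0.0549] [ 408.9 -338.8] [14.  20.1] 27.8
```

View pics/w1.png

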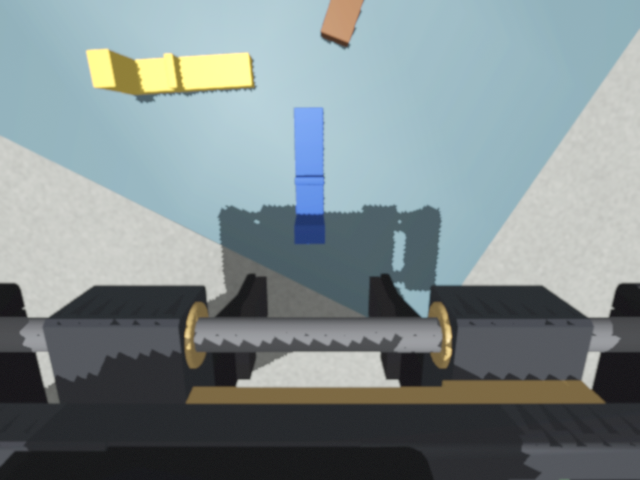

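The wrist view shows the blue spacer at (310,170), its post at (310,230), straight along the tool's x. The yellow one is at (170,72), well clear. Post at about (0.4085,−0.339); descend and grip.

```bash
python3 -m inch '[[0.1,4,-7,30,0],[0.1,0,0,0,0]]'; python3 go.py 408.5 -339 22 0.49 w
```

```text
time: 6.55
position: [0.4153, -0.336, 0.1242]
tool_rot: [3.023, 0.78, 0.018]
ft_force: [0.7, -0.1, -0.6]
grip_width: 0.545
6.55 [ 0.4153 -0.336   0.1242] [3.023 0.78  0.018] F [ 0.7 -0.1 -0.6] g 0.545 q [ 0.87  0.14 -0.26  1.87  0.04  1.11 -0.47]
target [ 408.5 -339. ] tool delta [ -8.1  -2.9 102.1] n 102 twist 0.015 tilt [ 0.016 -0.016]
```

```bash
python3 -m inch '[[0.1,-8,-3,20,0.015],[0.1,0,0,15,0],[0.1,0,0,0,0]]'; python3 go.py 408.5 -339 22 0.49 w
```

```text
time: 6.92
position: [0.4139, -0.3384, 0.0944]
tool_rot: [3.019, 0.763, 0.03]
ft_force: [1.0, -0.8, 0.3]
grip_width: 0.552
6.92 [ 0.4139 -0.3384  0.0944] [3.019 0.763 0.03 ] F [ 1.  -0.8  0.3] g 0.552 q [ 0.87  0.17 -0.25  1.91  0.05  1.03 -0.48]
target [ 408.5 -339. ] tool delta [-6.  -4.3 72.3] n 73 twist 0.005 tilt [ 0.026 -0.022]
```

```bash
python3 -m inch '[[0.1,-8,-4,10,0],[0.1,0,0,20,0],[0.1,0,0,0,0]]'; python3 go.py 408.5 -339 22 0.49 w
```

```text
time: 7.3
position: [0.4068, -0.3403, 0.0655]
tool_rot: [3.016, 0.764, 0.034]
ft_force: [-0.1, -0.3, -0.1]
grip_width: 0.552
7.3 [ 0.4068 -0.3403  0.0655] [3.016 0.764 0.034] F [-0.1 -0.3 -0.1] g 0.552 q [ 0.87  0.19 -0.25  1.95  0.06  0.97 -0.48]
target [ 408.5 -339. ] tool delta [ 1.5 -1.9 43.5] n 44 twist 0.006 tilt [ 0.029 -0.024]
```

```bash
python3 -m inch '[[0.1,1,-2,15,0],[0.1,0,0,15,0],[0.1,0,0,12,0],[0.1,0,0,0,0]]'; python3 go.py 408.5 -339 22 0.49 w
```

```text
time: 7.8
position: [0.4082, -0.3395, 0.0216]
tool_rot: [3.015, 0.763, 0.035]
ft_force: [0.1, 0.1, -0.8]
grip_width: 0.55
7.8 [ 0.4082 -0.3395  0.0216] [3.015 0.763 0.035] F [ 0.1  0.1 -0.8] g 0.55 q [ 0.86  0.25 -0.25  1.98  0.08  0.88 -0.5 ]
target [ 408.5 -339. ] tool delta [ 0.5 -0.3 -0.4] n 1 twist 0.006 tilt [ 0.03  -0.025]
```

```bash
python3 -m inch '[[-1,0,0,0,0],[-1,0,0,0,0],[-1,0,0,0,0],[-1,0,0,0,0]]' 30; python3 go.py 408.5 -339 22 0.49 w;  python3 -m inch '[[-1,0,0,-10,0],[-1,0,0,-20,0],[-1,0,0,-30,0],[-1,0,0,-30,0],[-1,0,0,-10,0]]';python3 go.py -135 -30 120 0.126
```

```text
time: 8.3
position: [0.409, -0.34, 0.0226]
tool_rot: [3.013, 0.763, 0.036]
ft_force: [0.8, 0.7, -1.4]
grip_width: 0.256
8.3 [ 0.409  -0.34    0.0226] [3.013 0.763 0.036] F [ 0.8  0.7 -1.4] g 0.256 q [ 0.86  0.25 -0.25  1.98  0.08  0.88 -0.5 ]
target [ 408.5 -339. ] tool delta [ 0.  -1.1  0.5] n 1 twist 0.006 tilt [ 0.031 -0.026]
time: 8.93
position: [0.4046, -0.3364, 0.1258]
tool_rot: [3.015, 0.764, 0.034]
ft_force: [-0.7, 0.0, -2.3]
grip_width: 0.249
8.93 [ 0.4046 -0.3364  0.1258] [3.015 0.764 0.034] F [-0.7  0.  -2.3] g 0.249 q [ 0.88  0.11 -0.25  1.9   0.04  1.09 -0.46]
target [426.5   6.7] tool delta [ 182.6 -291.2   -2. ] n 344 twist 0.371 tilt [ 0.029 -0.025]
```

```bash
python3 -m inch '[[-1,43,-41,-5,0.185],[-1,26,-50,-5,0.185],[-1,8,-55,0,0],[-1,5,-55,0,0],[-1,5,-50,0,0]]';python3 go.py -120 -30 130 0.126
```

```text
time: 9.55
position: [0.4262, -0.0647, 0.1286]
tool_rot: [3.107, 0.205, 0.043]
ft_force: [1.1, -0.1, -1.2]
grip_width: 0.252
9.55 [ 0.4262 -0.0647  0.1286] [3.107 0.205 0.043] F [ 1.1 -0.1 -1.2] g 0.252 q [ 0.6  -0.09 -0.5   2.09 -0.02  1.1  -1.33]
target [441.4   8.6] tool delta [ 24.8 -70.5  -2.9] n 75 twist 0.006 tilt [ 0.029 -0.026]
```

```bash
python3 -m inch '[[-1,20,-40,0,0],[-1,8,-28,0,0],[-1,0,0,0,0]]';python3 go.py -118 -30 100 0.126
cat > sp.py <<'E'
from h import *
from go import press,PO,PY
import sys
def run(cam='top',fn=None,crop=None):
    im=get(cam); X=cloud(im);c=cv2.cvtColor(im['color'],cv2.COLOR_RGB2HSV).astype(int)
    m=(c[...,0]>105)&(c[...,0]<130)&(c[...,1]>130)&(X[...,2]>.02)
    c0,s0=np.cos(PY),np.sin(PY)
    P=X[m].copy(); P[:,:2]=(P[:,:2]-PO/1000)@np.array([[c0,-s0],[s0,c0]])
    P=P[(np.abs(P[:,1]+.03)<.06)]*1000
    print(cam,'n',len(P),'max x',np.percentile(P[:,0],[1,50,99]).round(1))
    for a in range(-140,40,10):
        q=P[(P[:,0]>=a)&(P[:,0]<a+10)]
        if len(q)>5: print(a,len(q),'y',np.percentile(q[:,1],[3,97]).round(1),'z',np.percentile(q[:,2],[10,50,90]).round(1))
    if fn: save(im,fn,crop,4)
    return im
if __name__=='__main__':
    run('top','sp_%s.png'%sys.argv[1],(230,220,370,360)); run('wrist')
E
python3 sp.py 1
```

```text
time: 9.93
position: [0.4432, 0.013, 0.1259]
tool_rot: [3.106, 0.217, 0.04]
ft_force: [0.3, -0.8, -1.8]
grip_width: 0.252
9.93 [0.4432 0.013  0.1259] [3.106 0.217 0.04 ] F [ 0.3 -0.8 -1.8] g 0.252 q [ 0.52 -0.05 -0.61  2.06 -0.    1.1  -1.52]
target [443.4   8.8] tool delta [-1.   3.4 26. ] n 26 twist 0.014 tilt [ 0.027 -0.026]
top n 367 max x [-86.8 -61.  -32.9]
-90 55 y [-35.1 -16.4] z [122.9 135.4 137.4]
-80 67 y [-34.5 -16.7] z [120.8 122.5 124. ]
-70 69 y [-35.1 -16.2] z [120.8 122.3 123.7]
-60 64 y [-34.6 -16.9] z [120.7 121.9 123.4]
-50 64 y [-34.  -16.4] z [120.5 122.3 124.4]
-40 48 y [-33.2 -16.3] z [120.3 122.  123.8]
wrist n 10120 max x [-112.2  -79.4  -32.5]
-120 2090 y [-36.1 -15.4] z [123.4 142.9 157.2]
-110 900 y [-36.  -15.6] z [120.4 121.2 122. ]
-100 947 y [-36.2 -15.5] z [120.5 121.3 122.1]
-90 1063 y [-35.6 -15.2] z [123.6 134.8 135.9]
-80 1001 y [-35.4 -15.6] z [120.6 121.4 122.1]
-70 1006 y [-35.  -15.7] z [120.6 121.4 122.3]
-60 1050 y [-34.8 -15.7] z [120.6 121.4 122.2]
-50 1104 y [-34.6 -15.8] z [120.6 121.5 122.4]
-40 959 y [-34.3 -15.4] z [120.7 121.5 122.4]
```

View pics/sp_1.png

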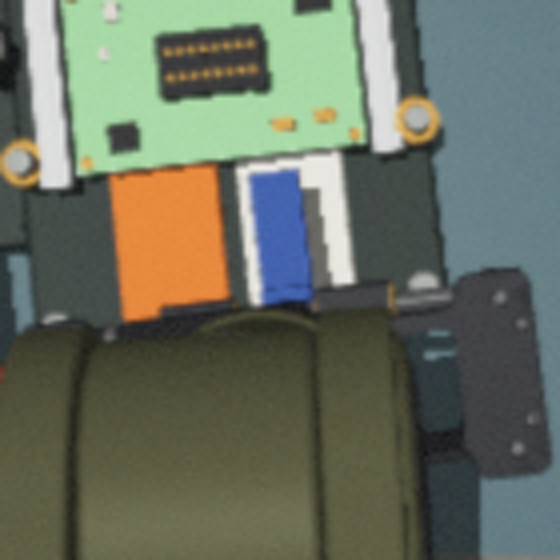

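The top crop shows the blue bar at (278,235) above the white strip, left of its middle, pointing at the board. The wrist depth puts the spacer level, y −25.3, tip x about −31.5, underside about 104 mm and skew about +0.013. Correct and descend.

```bash
python3 -m inch '[[-1,0,5,10,0.013],[-1,0,0,15,0],[-1,0,0,15,0],[-1,0,0,15,0],[-1,0,0,0,0]]';python3 go.py -118 -34 60 0.126; python3 -c "
import sp; sp.run('wrist')"
```

```text
time: 10.65
position: [0.4433, -0.0006, 0.0654]
tool_rot: [3.108, 0.178, 0.033]
ft_force: [0.5, -0.0, -1.3]
grip_width: 0.251
10.65 [ 0.4433 -0.0006  0.0654] [3.108 0.178 0.033] F [ 0.5 -0.  -1.3] g 0.251 q [ 0.52  0.04 -0.61  2.12  0.06  0.97 -1.58]
target [443.9   4.8] tool delta [ 1.2 -5.5  5.3] n 8 twist -0.011 tilt [ 0.023 -0.027]
wrist n 10100 max x [-113.4  -80.9  -33.8]
-120 2212 y [-48.3 -27.7] z [61.  81.2 96.4]
-110 911 y [-48.4 -28. ] z [60.  60.6 61.4]
-100 847 y [-49.3 -27.7] z [59.8 60.7 61.5]
-90 1163 y [-48.4 -28.4] z [60.9 74.1 75.3]
-80 963 y [-48.2 -29.1] z [59.9 60.7 61.5]
-70 1013 y [-48.3 -29.1] z [59.9 60.7 61.6]
-60 1063 y [-48.4 -29.3] z [60.  60.8 61.6]
-50 1105 y [-48.2 -29.3] z [59.9 60.7 61.6]
-40 823 y [-48.4 -29.4] z [59.9 60.8 61.7]
```

```bash
python3 -m inch '[[-1,0,-7,4,-0.007],[-1,0,0,4,0],[-1,0,0,0,0]]';python3 -c "
import sp; sp.st(); sp.run('wrist')"
```

```text
time: 11.08
position: [0.4444, 0.0071, 0.0584]
tool_rot: [3.106, 0.192, 0.039]
ft_force: [-1.0, -0.1, -1.4]
grip_width: 0.251
11.07 [0.4444 0.0071 0.0584] [3.106 0.192 0.039] F [-1.  -0.1 -1.4] g 0.251 q [ 0.51  0.05 -0.62  2.13  0.07  0.95 -1.6 ]
wrist n 10101 max x [-111.3  -78.6  -31.7]
-120 2016 y [-40.7 -20.1] z [57.6 76.2 89.7]
-110 910 y [-41.  -20.2] z [52.9 53.8 54.6]
-100 981 y [-41.2 -19.9] z [52.8 53.8 54.6]
-90 723 y [-40.5 -20.2] z [55.4 67.7 68.6]
-80 1253 y [-40.2 -21.2] z [53.2 54.2 63.3]
-70 996 y [-40.3 -21.3] z [53.1 53.9 54.8]
-60 1052 y [-40.2 -21.1] z [53.2 53.9 54.7]
-50 1116 y [-40.2 -21.2] z [53.2 54.  54.8]
-40 1054 y [-40.  -21.1] z [53.2 54.  54.9]
```

```bash
python3 -m inch '[[-1,0,0,2.5,0],[-1,0,0,0,0]]';python3 -c "
import sp; from h import *; sp.st(); im=sp.run('wrist'); X=cloud(im); c=cv2.cvtColor(im['color'],cv2.COLOR_RGB2HSV).astype(int)
g=X[(c[...,0]>40)&(c[...,0]<80)&(c[...,1]>60)]; print('green',len(g),np.nanpercentile(g[:,2],[10,50,90]))
w=X[(c[...,0]<18)&(c[...,1]>150)]; print('orange',len(w),np.nanpercentile(w[:,2],[10,50,90]))
w=X[(c[...,1]<40)&(c[...,2]>150)]; w=w[(w[:,2]>.028)&(w[:,2]<.038)];print('white',len(w),np.nanpercentile(w[:,2],[10,50,90]))
save(im,'w2.png')"
```

```text
time: 11.38
position: [0.445, 0.007, 0.0563]
tool_rot: [3.106, 0.191, 0.041]
ft_force: [0.0, 0.7, -1.3]
grip_width: 0.249
11.38 [0.445  0.007  0.0563] [3.106 0.191 0.041] F [ 0.   0.7 -1.3] g 0.249 q [ 0.51  0.05 -0.62  2.13  0.08  0.94 -1.6 ]
wrist n 10087 max x [-110.8  -78.   -31.1]
-120 1748 y [-40.9 -20.2] z [56.8 75.  87.9]
-110 1128 y [-41.  -20.5] z [51.  51.8 70.5]
-100 975 y [-41.3 -20.1] z [50.8 51.7 52.5]
-90 700 y [-40.8 -20.7] z [51.9 65.6 66.5]
-80 1269 y [-40.3 -21.4] z [51.2 52.2 63.8]
-70 990 y [-40.5 -21.5] z [51.1 51.9 52.6]
-60 1060 y [-40.5 -21.3] z [51.1 52.  52.8]
-50 1115 y [-40.4 -21.5] z [51.2 52.  52.8]
-40 1102 y [-40.2 -21.3] z [51.2 52.  52.9]
green 309 [0.03011476 0.05470256 0.05977684]
orange 17321 [0.04076044 0.04179384 0.04320795]
white 9607 [0.03280846 0.03377212 0.03514842]
```

```bash
python3 go.py 499.5 13.9 56 0.126 w; python3 -m inch '[[-1,10,0,0,0],[-1,10,0,0,0],[-1,10,0,0,0],[-1,0,0,0,0]]';  python3 go.py 499.5 13.9 56 0.126 w; python3 -c "
import sp; sp.run('wrist')"
```

```text
11.43 [0.4451 0.007  0.0564] [3.106 0.191 0.041] F [-0.1 -0.6 -1.9] g 0.254 q [ 0.51  0.05 -0.62  2.13  0.08  0.94 -1.6 ]
target [499.5  13.9] tool delta [54.8 -0.2  1.8] n 55 twist -0.003 tilt [ 0.028 -0.028]
time: 11.92
position: [0.4781, 0.0109, 0.0576]
tool_rot: [3.106, 0.19, 0.044]
ft_force: [-0.9, -1.0, -1.5]
grip_width: 0.255
11.93 [0.4781 0.0109 0.0576] [3.106 0.19  0.044] F [-0.9 -1.  -1.5] g 0.255 q [ 0.49  0.13 -0.62  2.06  0.13  0.95 -1.65]
target [499.5  13.9] tool delta [21.5 -0.4  2.1] n 22 twist -0.003 tilt [ 0.03  -0.027]
wrist n 7363 max x [-77.5 -56.7 -20.3]
-80 2519 y [-41.1 -20.6] z [52.8 70.4 88.3]
-70 867 y [-40.7 -21.7] z [52.2 53.  53.7]
-60 603 y [-40.8 -21.4] z [52.4 53.4 67.2]
-50 1306 y [-40.5 -21.5] z [52.6 58.4 67.5]
-40 985 y [-40.8 -21.8] z [52.4 53.2 54. ]
-30 1036 y [-40.8 -21.6] z [52.5 53.3 54.1]
-20 47 y [-41.  -21.9] z [52.7 53.5 54.2]
```

```bash
python3 -m inch '[[-1,5,0,1.5,0],[-1,8,0,0.5,0],[-1,7,0,0.5,0],[-1,0,0,0,0]]';  python3 go.py 505 14.6 55.5 0.126 w; python3 -c "
import sp; sp.run('wrist')"
```

```text
time: 12.48
position: [0.4972, 0.0131, 0.0556]
tool_rot: [3.105, 0.19, 0.037]
ft_force: [-0.6, -0.3, -0.2]
grip_width: 0.25
12.47 [0.4972 0.0131 0.0556] [3.105 0.19  0.037] F [-0.6 -0.3 -0.2] g 0.25 q [ 0.47  0.18 -0.61  2.01  0.17  0.96 -1.68]
target [505.   14.6] tool delta [ 8.  -0.6  0.3] n 8 twist -0.003 tilt [ 0.025 -0.029]
wrist n 5313 max x [-58.3 -49.2 -21.2]
-60 2580 y [-41.4 -21. ] z [50.8 67.6 86.2]
-50 874 y [-41.  -22.1] z [50.3 51.1 51.9]
-40 624 y [-41.2 -21.8] z [50.4 51.8 65.4]
-30 1234 y [-40.9 -21.9] z [50.6 53.8 65.3]
```

```bash
python3 -m inch '[[-1,4,0,0.1,0],[-1,3,0,0.1,0],[-1,0,0,0,0]]';  python3 go.py 505 14.6 55.5 0.126 w; python3 -m inch '[[-1,2,0,0,0],[-1,0,0,0,0]]'; python3 -c "
import sp; sp.run('wrist','w3.png',(220,60,400,210))"
```

```text
time: 12.9
position: [0.5039, 0.0137, 0.0556]
tool_rot: [3.105, 0.19, 0.035]
ft_force: [-1.2, -0.4, 1.7]
grip_width: 0.251
12.9 [0.5039 0.0137 0.0556] [3.105 0.19  0.035] F [-1.2 -0.4  1.7] g 0.251 q [ 0.46  0.2  -0.61  2.    0.18  0.97 -1.68]
target [505.   14.6] tool delta [ 1.2 -0.7  0.1] n 1 twist -0.004 tilt [ 0.024 -0.03 ]
time: 13.15
position: [0.5052, 0.0138, 0.0556]
tool_rot: [3.104, 0.19, 0.032]
ft_force: [-2.2, 0.6, 2.9]
grip_width: 0.251
wrist n 4490 max x [-50.2 -45.9 -18.7]
-60 186 y [-42.2 -20.3] z [58.5 80.2 88.4]
-50 2564 y [-41.3 -21.3] z [50.6 64.1 85.2]
-40 881 y [-41.2 -22.2] z [50.1 50.9 51.7]
-30 662 y [-41.2 -21.6] z [50.7 64.5 65.6]
-20 197 y [-41.1 -22.1] z [63.7 64.8 65.6]
```

View pics/w3.png

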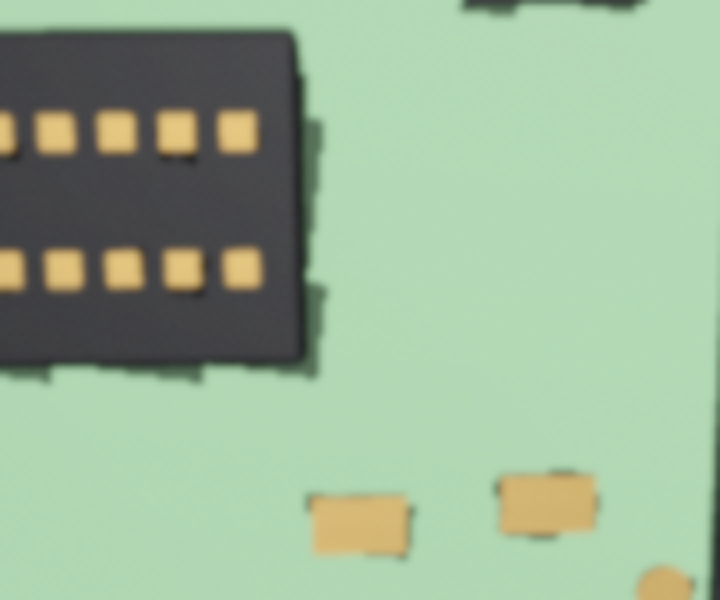

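That crop missed the shoulder and shows only the board's top. I'll push on gently until the force shows the stop.

```bash
python3 -m inch '[[-1,2,0,-0.3,0],[-1,0,0,0,0]]'; python3 -m inch '[[-1,2,0,-0.2,0],[-1,0,0,0,0]]';  python3 -c "
import sp; from h import *
im=sp.run('wrist','w4.png',(220,200,400,335)); X=cloud(im); c=cv2.cvtColor(im['color'],cv2.COLOR_RGB2HSV).astype(int)
g=X[(c[...,0]>40)&(c[...,0]<80)&(c[...,1]>60)]; g=g[g[:,2]>.045]; p=g.copy(); a=sp.PY; p[:,:2]=(g[:,:2]-sp.PO/1000)@np.array([[np.cos(a),-np.sin(a)],[np.sin(a),np.cos(a)]])
p=p[(p[:,1]<-.005)&(p[:,1]>-.06)]; print('board edge x',np.percentile(p[:,0],[.5,1,2]),np.median(p[:,2]))"
```

```text
time: 13.45
position: [0.5051, 0.0138, 0.0556]
tool_rot: [3.104, 0.189, 0.025]
ft_force: [-1.7, -0.0, 3.2]
grip_width: 0.251
time: 13.7
position: [0.5051, 0.0139, 0.0556]
tool_rot: [3.103, 0.188, 0.018]
ft_force: [-1.5, -0.9, 2.2]
grip_width: 0.245
wrist n 4506 max x [-50.2 -46.1 -18.7]
-60 140 y [-42.2 -20.2] z [56.6 79.1 86.7]
-50 2632 y [-41.4 -21.3] z [50.7 64.5 85.2]
-40 886 y [-41.2 -22. ] z [50.1 50.9 51.7]
-30 640 y [-41.2 -21.6] z [50.8 64.6 65.6]
-20 208 y [-41.1 -22.1] z [63.7 64.7 65.6]
board edge x [-0.04194813 -0.03848241 -0.03155098] 0.05979554250390664
```

View pics/w4.png

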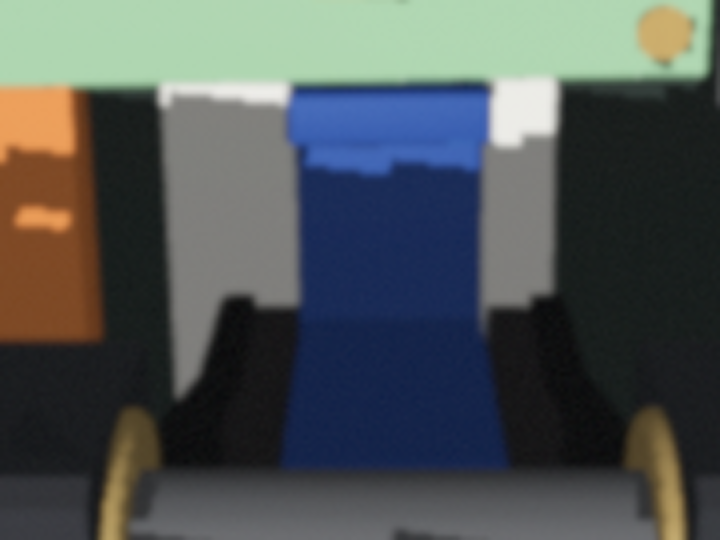

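The crop shows the shoulder (390,115) almost at the board's edge (y≈82). I'll relieve the strip friction a little, push harder, and measure the remaining gap.

```bash
cat > gap.py <<'E'
import sp; from h import *
im=get('wrist'); X=cloud(im); c=cv2.cvtColor(im['color'],cv2.COLOR_RGB2HSV).astype(int)
a=sp.PY; p=X.copy(); p[...,:2]=(X[...,:2]-sp.PO/1000)@np.array([[np.cos(a),-np.sin(a)],[np.sin(a),np.cos(a)]]); p*=1000
gm=(c[...,0]>40)&(c[...,0]<80)&(c[...,1]>40)&(p[...,2]>56); bm=(c[...,0]>105)&(c[...,0]<130)&(c[...,1]>130)&(p[...,2]>62)&(p[...,0]>-40)
st()
for u in range(298,340,8):
    g=p[gm[:,u],u]; b=p[bm[:,u],u]
    print(u,'board edge',g[g[:,0].argmin()].round(1),'shoulder front',b[b[:,0].argmax()].round(1),'rear',b[b[:,0].argmin()].round(1))
E
python3 gap.py; python3 -m inch '[[-1,5,0,-0.6,0],[-1,0,0,0,0]]'; python3 gap.py
```

```text
13.8 [0.5051 0.0138 0.0556] [3.103 0.188 0.018] F [-3.9 -0.6  4.3] g 0.251 q [ 0.46  0.21 -0.61  1.99  0.18  0.98 -1.69]
298 board edge [-18.7 -23.3  59.1] shoulder front [-18.7 -23.4  63. ] rear [-24.2 -23.3  64.2]
306 board edge [-18.3 -26.8  61.1] shoulder front [-18.6 -26.8  63.7] rear [-24.1 -26.7  64.4]
314 board edge [-18.5 -30.3  60.5] shoulder front [-18.6 -30.2  63.8] rear [-24.  -30.1  65.3]
322 board edge [-18.5 -33.8  58.8] shoulder front [-18.8 -33.6  63.3] rear [-24.  -33.5  65.1]
330 board edge [-18.7 -37.3  60.1] shoulder front [-18.5 -37.   64.7] rear [-24.2 -37.   64.8]
338 board edge [-18.9 -40.8  59.5] shoulder front [-18.8 -40.5  63.8] rear [-24.1 -40.4  65.2]
time: 14.05
position: [0.5051, 0.0139, 0.0556]
tool_rot: [3.102, 0.188, 0.001]
ft_force: [-0.5, -0.1, 2.5]
grip_width: 0.25
14.1 [0.5052 0.0139 0.0556] [3.102e+00 1.880e-01 1.000e-03] F [-3.9 -0.   5.2] g 0.249 q [ 0.45  0.22 -0.61  1.98  0.19  1.   -1.7 ]
298 board edge [-29.5 -25.1 173.4] shoulder front [-18.3 -23.4  63.9] rear [-24.1 -23.3  65.2]
306 board edge [-29.3 -26.3 172.3] shoulder front [-18.3 -26.8  64.2] rear [-24.2 -26.7  65.2]
314 board edge [-18.8 -30.3  58.7] shoulder front [-18.6 -30.2  63. ] rear [-24.4 -30.1  64.4]
322 board edge [-18.7 -33.8  59.3] shoulder front [-18.6 -33.6  63.4] rear [-24.4 -33.5  64.7]
330 board edge [-18.7 -37.2  59.4] shoulder front [-18.8 -36.8  66.3] rear [-24.2 -36.9  65.4]
338 board edge [-18.6 -40.7  60.2] shoulder front [-18.7 -40.3  65. ] rear [-24.1 -40.3  64.7]
```

Board edge and shoulder front coincide (−18.6 and −18.6, 0 ± 0.3 mm) and the tool no longer moves, so the spacer is fully in and straight. Release and lift.

```bash
python3 -m inch '[[0.1,0,0,0,0],[0.1,0,0,0,0],[0.1,0,0,0,0]]'; python3 gap.py;  python3 -m inch '[[0.1,0,0,-10,0],[0.1,0,0,-20,0],[0.1,0,0,-30,0],[0.1,0,0,-30,0],[0.1,0,0,0,0]]'; python3 go.py 25 0 130 0.126; python3 gap.py
```

```text
time: 14.48
position: [0.5079, 0.014, 0.0558]
tool_rot: [3.103, 0.188, 0.01]
ft_force: [0.9, -0.5, 0.7]
grip_width: 0.498
14.53 [0.5078 0.014  0.0558] [3.103 0.188 0.01 ] F [-0.9 -0.4 -0. ] g 0.512 q [ 0.45  0.22 -0.61  1.97  0.19  0.99 -1.7 ]
298 board edge [-27.8 -25.3 174.3] shoulder front [-18.5 -23.5  63.3] rear [-24.7 -23.4  63.5]
306 board edge [-18.9 -26.9  58.7] shoulder front [-18.7 -26.9  62.9] rear [-23.8 -26.8  65.2]
314 board edge [-18.6 -30.4  60.1] shoulder front [-18.5 -30.3  63.9] rear [-24.2 -30.3  64.1]
322 board edge [-18.5 -33.9  60.7] shoulder front [-18.6 -33.8  63.7] rear [-23.9 -33.7  65.2]
330 board edge [-18.7 -37.4  59.8] shoulder front [-18.5 -37.1  65.7] rear [-24.5 -37.2  63.6]
338 board edge [-27.2 -31.2 176. ] shoulder front [-18.7 -40.6  63.7] rear [-24.1 -40.6  64.9]
time: 15.15
position: [0.508, 0.0176, 0.1509]
tool_rot: [3.103, 0.189, 0.014]
ft_force: [-0.3, -0.4, 0.0]
grip_width: 0.549
15.15 [0.508  0.0176 0.1509] [3.103 0.189 0.014] F [-0.3 -0.4  0. ] g 0.549 q [ 0.48  0.1  -0.62  1.88  0.1   1.18 -1.62]
target [581.5  56.5] tool delta [ 77.5 -30.5  20.4] n 86 twist -0.004 tilt [ 0.011 -0.032]
15.2 [0.507  0.0174 0.1494] [3.103 0.189 0.01 ] F [ 0.3 -0.3  0.1] g 0.546 q [ 0.48  0.1  -0.62  1.88  0.1   1.17 -1.62]Traceback (most recent call last):
  File "gap.py", line 8, in <module>
    print(u,'board edge',g[g[:,0].argmin()].round(1),'shoulder front',b[b[:,0].argmax()].round(1),'rear',b[b[:,0].argmin()].round(1))
                                                                        ~~~~~~~~~~~~~^^
ValueError: attempt to get argmax of an empty sequence
```

```bash
python3 -m inch '[[-1,40,-16,0,0],[-1,35,-14,0,0],[-1,0,0,15,0],[-1,0,0,15,0],[-1,0,0,0,0]]' 30; python3 go.py 26 0 85 0.126
python3 - <<'E'
from h import *
from go import *
im=get('top'); X=cloud(im);c=cv2.cvtColor(im['color'],cv2.COLOR_RGB2HSV).astype(int)
m=(c[...,0]>105)&(c[...,0]<130)&(c[...,1]>130)&(X[...,1]>-.1)&(X[...,1]<.1)&(X[...,2]>.02)
a=PY;P=X[m];P[:,:2]=(P[:,:2]-PO/1000)@np.array([[np.cos(a),-np.sin(a)],[np.sin(a),np.cos(a)]])
print(len(P),np.percentile(P,[2,50,98],axis=0).round(4))
im=get('side'); save(im,'s4.png',(240,220,400,340),5)
E
```

```text
time: 15.82
position: [0.5749, 0.0534, 0.1119]
tool_rot: [3.101, 0.185, -0.005]
ft_force: [-0.4, 0.3, -0.8]
grip_width: 0.067
15.82 [0.5749 0.0534 0.1119] [ 3.101  0.185 -0.005] F [-0.4  0.3 -0.8] g 0.067 q [ 0.38  0.31 -0.63  1.75  0.24  1.16 -1.78]
target [582.5  56.7] tool delta [ 8.1 -3.3 26.8] n 28 twist -0.007 tilt [-0.001 -0.035]Traceback (most recent call last):
  File "<stdin>", line 6, in <module>
    return _quantile_unchecked(
        a, q, axis, out, overwrite_input, method, keepdims, weights)
    return _ureduce(a,
                    func=_quantile_ureduce_func,
    ...<5 lines>...
                    overwrite_input=overwrite_input,
                    method=method)
    r = func(a, **kwargs)
    result = _quantile(arr,
                       quantiles=q,
    ...<2 lines>...
                       out=out,
                       weights=wgt)
    slices_having_nans = np.isnan(arr[-1, ...])
                                  ~~~^^^^^^^^^
IndexError: index -1 is out of bounds for axis 0 with size 0
```

```bash
python3 -m inch '[[-1,8,-3,10,0],[-1,0,0,4,0],[-1,0,0,0,0]]'; python3 go.py 26 0 72 0.126; python3 -c "
from h import *
im=get('side'); save(im,'s4.png',(240,220,400,340),5)"
```

```text
time: 16.25
position: [0.5835, 0.0561, 0.0986]
tool_rot: [3.1, 0.183, -0.0]
ft_force: [-0.0, -0.5, 0.1]
grip_width: 0.008
16.25 [0.5835 0.0561 0.0986] [ 3.1    0.183 -0.   ] F [-0.  -0.5  0.1] g 0.008 q [ 0.36  0.34 -0.63  1.74  0.26  1.14 -1.8 ]
target [582.5  56.7] tool delta [-0.9 -1.7 26.6] n 27 twist -0.008 tilt [ 0.002 -0.036]
```

View pics/s4.png

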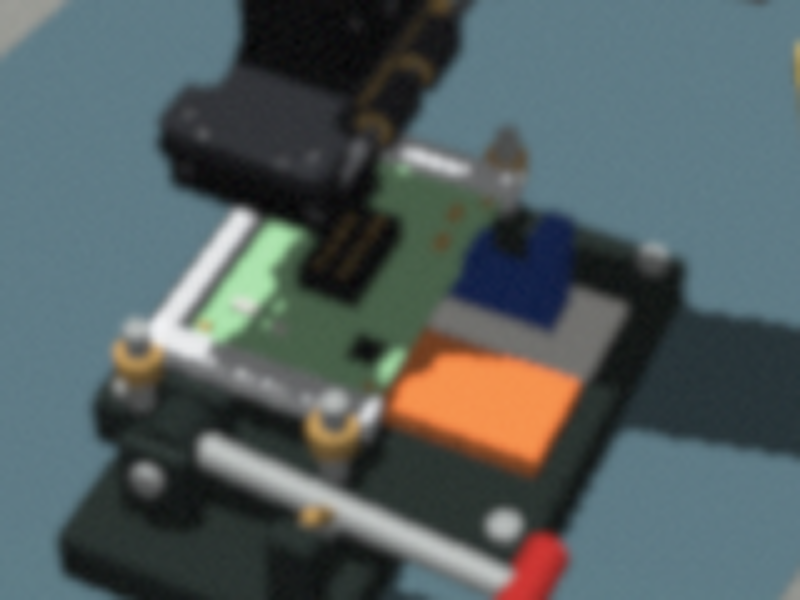

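The side crop shows the spacer (515,270) on the white strip with its shoulder at the board's edge, the lever still down (540,565), and the fingers over the housing (350,250). Press.

```bash
python3 -m inch '[[-1,-1,-1,12,0],[-1,0,0,8,0],[-1,0,0,3,0],[-1,0,0,0,0]]'; python3 go.py 26 0 69 0.126
```

```text
time: 16.8
position: [0.5823, 0.0561, 0.0742]
tool_rot: [3.1, 0.183, 0.0]
ft_force: [-0.2, 0.8, 0.2]
grip_width: 0.005
16.8 [0.5823 0.0561 0.0742] [3.1   0.183 0.   ] F [-0.2  0.8  0.2] g 0.005 q [ 0.35  0.37 -0.62  1.77  0.28  1.09 -1.82]
target [582.5  56.7] tool delta [ 0.2 -0.7  5.2] n 5 twist -0.008 tilt [ 0.002 -0.036]
```

```bash
python3 -m inch '[[-1,0,0,2,0],[-1,0,0,2,0],[-1,0,0,0,0]]'; python3 go.py 26 0 69 0.126
```

```text
time: 17.18
position: [0.5827, 0.0561, 0.0721]
tool_rot: [3.099, 0.183, 0.001]
ft_force: [-1.5, -1.4, 5.6]
grip_width: 0.005
17.18 [0.5827 0.0561 0.0721] [3.099e+00 1.830e-01 1.000e-03] F [-1.5 -1.4  5.6] g 0.005 q [ 0.35  0.37 -0.62  1.77  0.28  1.09 -1.82]
target [582.5  56.7] tool delta [-0.1 -0.7  3.1] n 3 twist -0.008 tilt [ 0.003 -0.037]
```

```bash
python3 -m inch '[[-1,0,0,2.5,0],[-1,0,0,2.5,0],[-1,0,0,2,0]]'; python3 go.py 26 0 69 0.126
```

```text
time: 17.55
position: [0.5828, 0.0562, 0.0695]
tool_rot: [3.097, 0.183, 0.001]
ft_force: [-6.6, -0.3, 15.6]
grip_width: 0.01
17.55 [0.5828 0.0562 0.0695] [3.097e+00 1.830e-01 1.000e-03] F [-6.6 -0.3 15.6] g 0.01 q [ 0.35  0.37 -0.62  1.77  0.29  1.08 -1.82]
target [582.5  56.7] tool delta [-0.2 -0.5  0.4] n 1 twist -0.008 tilt [ 0.003 -0.039]
```

```bash
python3 -m inch '[[-1,0,0,2.5,0],[-1,0.3,0,3,0]]'; python3 go.py 26 0 69 0.126
python3 - <<'E'
from h import *
from go import *
for k in range(2):
    im=get('side'); st()
X=cloud(im); c=cv2.cvtColor(im['color'],cv2.COLOR_RGB2HSV).astype(int)
save(im,'s5.png',(240,220,400,340),5)
a=PY;p=X.copy();p[...,:2]=(X[...,:2]-PO/1000)@np.array([[np.cos(a),-np.sin(a)],[np.sin(a),np.cos(a)]])
m=(c[...,0]>40)&(c[...,0]<80)&(c[...,1]>60)&(np.abs(p[...,0])<.1)&(np.abs(p[...,1])<.07)
for lo,hi in((-.07,-.03),(-.03,0),(0,.03),(.03,.07)):
    q=p[m&(p[...,1]>lo)&(p[...,1]<hi)]; print('green y',lo,len(q),np.median(q[:,2]))
b=p[(c[...,0]>105)&(c[...,0]<130)&(c[...,1]>130)&(np.abs(p[...,1])<.1)&(np.abs(p[...,0])<.15)&(p[...,2]>.02)]
print('blue',np.percentile(b,[2,50,98],axis=0).round(4))
E
```

```text
time: 17.8
position: [0.5828, 0.0562, 0.0694]
tool_rot: [3.094, 0.182, 0.0]
ft_force: [-9.5, -0.6, 21.7]
grip_width: 0.011
17.8 [0.5828 0.0562 0.0694] [3.094 0.182 0.   ] F [-9.5 -0.6 21.7] g 0.011 q [ 0.35  0.38 -0.62  1.77  0.29  1.09 -1.83]
target [582.5  56.7] tool delta [-0.3 -0.6  0.3] n 1 twist -0.008 tilt [ 0.003 -0.042]
17.85 [0.5828 0.0562 0.0694] [ 3.094  0.182 -0.   ] F [-8.6 -0.7 19.5] g 0.005 q [ 0.35  0.38 -0.62  1.77  0.29  1.09 -1.83]
17.9 [0.5828 0.0561 0.0694] [3.094 0.182 0.   ] F [-7.9 -0.3 19.7] g 0.006 q [ 0.35  0.38 -0.62  1.77  0.29  1.09 -1.83]
green y -0.07 136 0.05534725361226501
green y -0.03 120 0.05583775867685252
green y 0 205 0.05573640665325587
green y 0.03 337 0.05591840863529418
blue [[-0.0644 -0.0644  0.0311]
 [-0.0505 -0.024   0.0534]
 [-0.0211 -0.0196  0.0899]]
```

View pics/s5.png

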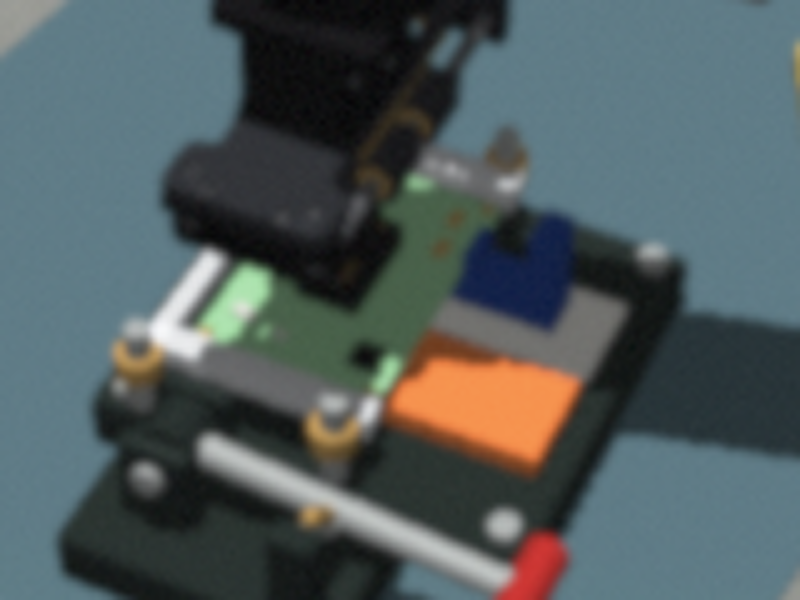

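Flush: z stays at 69.4 mm while the force rises, and the board is level with its top at about 55.7 mm. I'll ease the sideways push and check once more.

```bash
python3 -m inch '[[-1,-1,0,2.5,0],[-1,-1,0,2.5,0]]'; python3 -c "
from h import *
for k in range(3): get('side'); st()"
```

```text
time: 18.15
position: [0.5827, 0.0562, 0.0695]
tool_rot: [3.092, 0.182, 0.007]
ft_force: [-3.2, -0.7, 11.8]
grip_width: 0.003
18.2 [0.5827 0.0561 0.0695] [3.092 0.182 0.007] F [-4.  -0.1 12.6] g 0.004 q [ 0.35  0.37 -0.62  1.77  0.29  1.08 -1.83]
18.25 [0.5827 0.0561 0.0695] [3.092 0.182 0.007] F [-4.3  0.3 12.8] g 0.003 q [ 0.35  0.37 -0.62  1.77  0.29  1.08 -1.83]
18.3 [0.5827 0.0562 0.0695] [3.092 0.182 0.007] F [-3.9 -0.9 12.5] g 0.008 q [ 0.35  0.37 -0.62  1.77  0.29  1.08 -1.83]
```

Now 12.5 N, right at the limit; a bit more margin is better.

```bash
python3 -m inch '[[-1,-0.3,0,3,0],[-1,-0.3,0,3.5,0]]'; python3 -c "
from h import *
for k in range(3): get('side'); s=st()
f=s['ft_force']
if 13<f[2]<28: print('closing',ctrl.close_job())"
```

```text
time: 18.55
position: [0.5828, 0.0562, 0.0694]
tool_rot: [3.089, 0.182, 0.009]
ft_force: [-9.3, -0.8, 23.3]
grip_width: 0.003
18.6 [0.5828 0.0561 0.0694] [3.089 0.182 0.009] F [-9.5 -1.3 19.8] g 0.007 q [ 0.35  0.37 -0.61  1.77  0.29  1.08 -1.83]
18.65 [0.5828 0.0562 0.0694] [3.089 0.182 0.009] F [-8.3 -0.7 20.5] g 0.007 q [ 0.35  0.37 -0.61  1.77  0.29  1.08 -1.83]
18.7 [0.5827 0.0562 0.0694] [3.089 0.182 0.009] F [-8.3 -1.1 19.5] g 0.005 q [ 0.35  0.37 -0.61  1.77  0.29  1.08 -1.83]
the job is handed in; nothing more can be done
closing None
```

The job is done and handed in at 18.7 s, with the arm still pressing the connector housing. I got no verdict back.

- **Lever:** I pushed it to its end stop. With the arm away it stayed down by itself, handle top at 55 mm, and the board had risen about 11 mm.
- **Spacer:** I slid the blue spacer tongue first along the white strip until its shoulder met the board's edge, with a measured gap of 0 ± 0.3 mm and no visible skew. Then I let go of it. The yellow and brown look-alikes, the pins and the can were not touched.
- **Pressing:** the housing went down about 4 mm to a hard stop at 69.4 mm (69 mm expected for flush). I was still holding it with about 20 N down when I handed in.

**Checks that disagreed or failed:**
- The side camera puts the board's top at 55.3–55.9 mm and level; 55 mm is nominal, which is within its error.
- About 8 N of sideways push remained, but nothing was moving.
- The top camera could not see the spacer under the arm at the end. I confirmed it only from the side picture.

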